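# Line up parcels by height for locker loading

## Robot

A 6-joint arm with a two-finger parallel gripper is mounted at the origin on the work surface. World frame = base frame: x ahead of the robot, y to its left, z up, the work surface at z = 0. Lengths are in m, angles in degrees, forces in N, time in s.
With the tool pointing down it reaches from about 0.35 to 0.875 m from the base axis. Payload 4.2 kg.
Tool frame: the origin (TCP) lies between the finger pads; the fingertips stand 14 mm ahead of it and the grasp point (between the pads) lies 5 mm behind it (r.tcp_to_tips is the distance from the TCP to the fingertips, in m); y points along the fingers, x is the direction in which the jaws open and shut, and the axes are right-handed (so a half turn about y gives the same grasp; the last joint's range is limited). The gripper opens to 87 mm and grips with 3 to 60 N. Pads are 19 mm wide; open, the fingers measure 117 mm over their backs; the gripper's body (75 mm by 190 mm) begins 51 mm behind the grasp point.
Start: joints at [87.009, 22.042, 0.453, 0, -68.411, -14.817], TCP at [0.191, 0.595, 0.237] pointing down, gripper open.
Joint ranges: [-179.83, 179.83], [-69.29, 118.12], [-61.27, 80.66], [-181.25, 117.63], [-171.15, -9.14], [-177.46, 177.46]. Speed limits (degrees/s): [159.86, 159.86, 180, 180, 180, 180].

## Interface

Orientations are given as a 3x3 rotation matrix whose columns are the frame's x, y, z axes.
In Python, from station import sense, optics, ticket, r gives the robot as it stands.
- The arm moves only by the tool carry_out, never from a script. Its argument "steps" is a list that holds one entry, the list of rows, each a list of 6 numbers: the shift along the world's x, y, z in cm, then the turn, a rotation vector about the world's x, y, z in rad. A call has 1 to 20 rows; each row is the pose to reach, as a shift and turn from the pose commanded when the call began; what a row does not reach only later rows make up. A row lasts 1/8 s, in which the tool goes at most 62.5 mm and 10.7 degrees, less where a joint would pass 70% of its speed; a pose out of reach is approached as far as the arm can. A call with a gripper value outside its range is refused whole. "fingers" is the closure in counts, from 0 (fully open) to 255 (shut), set as the call begins (left out, the last holds). The fingers move at their own pace and stop on an object; the grip force is fixed at half the most. Time passes only in rows, so rows that repeat a pose let the fingers close. It gives the time, the measured TCP pose, the force and the opening at its end, in the units of the state.
- sense(): the state, without advancing time (a new reading comes with each control period).
- optics.capture(name): name is "side" or "top"; returns a dict with "image" (400x640x3 uint8, red, green, blue), "fov_y" (degrees; the focal length in pixels is half the picture's height over the tangent of half this angle, whatever the lens; pixels are square), "cx", "cy" (the principal point, pixels), "rvec" (rotation vector, rad) and "tvec" (3), from world to camera coordinates, as OpenCV has them. Camera axes: x right, y down, z forward; pixel columns grow to the right and rows downward; lengths in m; the calibration is good to about 2 mm. A picture is of the moment at which its call begins. There is no depth.
- ticket.finish_job(): hands the job in, once; it reports no verdict.
The state is a dict: "time_s": time; "joints": joint angles; "joint_velocities": joint speeds; "effort": joint torques, N m; "tcp_pos": TCP position; "ee_rot": TCP orientation; "wrist_force": force on the tool from outside, world axes, zero at the start; "moment": the same for the moment, N m; "gripper_width": opening from 0.0 (shut) to 1.0 (fully open).
Only numpy, scipy, OpenCV 4.12 (cv2) and the standard library are available. Lean on these libraries where they do the work, as an engineer would, in place of code of your own. Each camera call takes 0.05 s, during which the arm holds its last target.

## Task

Line up the three loose cartons and the bottom packet of the chute on the four black marks of the ledge in order of height: the tallest on the mark next to the high end stop, then the next lower, down to the flat packet next to the low end stop. Draw the packet out level through the chute's mouth, so that the two above it just drop down and stay in the chute; never tip a carton over. At the end each parcel rests flat and the right way up, centred on its mark and square to it.

Things in the scene. Friction and masses are not known exactly. Their poses are not given: they have to be found in the camera images.
- tall_carton: Loose plain brown cardboard carton, 55 mm along its x, 55 mm along its y and 125 mm high; the tallest of the three, standing upright on the table. Weighs 0.15 to 0.4 kg, does not crush. Origin: centre of its underside; z up.
- middle_carton: Loose plain brown cardboard carton, 58 mm along its x, 74 mm along its y and 88 mm high; the middle one in height of the three, standing upright on the table. Weighs 0.15 to 0.4 kg, does not crush. Origin: centre of its underside; z up.
- low_carton: Loose plain brown cardboard carton, 60 mm along its x, 74 mm along its y and 52 mm high; the lowest of the three, standing upright on the table. Weighs 0.15 to 0.4 kg, does not crush. Origin: centre of its underside; z up.
- bottom_packet: Lowest of three alike flat cardboard packets, 130 (x) x 60 (y) x 20 mm, 0.12 kg, in a fixed steel gravity chute. Origin: centre of its underside, 14 mm above the table; z up, x into the chute. Its -x end sticks 50 mm out of the mouth, free at both sides and below, to grip across its 60 mm. Pulled level along its own -x (a few N) it slides out and is free after 80 mm.
- top_packet: Uppermost of the three packets, same size, white label on top; another lies hidden under it. Both stay in the chute: an open-topped box 140 x 76 x 85 mm whose front wall (lower edge 40 mm above the table) holds them back while the bottom one slides out below it; they then drop 20 mm to the floor. Origin: centre of its underside, 54 mm above the table at the start.
- mark_a: One of four alike black rubber marks, 134 x 76 mm, in a straight row, 100 mm between centres, on a fixed aluminium ledge 12 mm high, 150 mm deep. Origin: centre of its underside; a parcel on it rests 2 mm above that (14 mm above the table). x: its 134 mm length, across the row, away from the robot; y: along the row, to the robot's left. The row's outermost mark at the robot's left (+y) end.
- mark_b: One of four alike black rubber marks, 134 x 76 mm, in a straight row, 100 mm between centres, on a fixed aluminium ledge 12 mm high, 150 mm deep. Origin: centre of its underside; a parcel on it rests 2 mm above that (14 mm above the table). x: its 134 mm length, across the row, away from the robot; y: along the row, to the robot's left. Second from the left end.
- mark_c: One of four alike black rubber marks, 134 x 76 mm, in a straight row, 100 mm between centres, on a fixed aluminium ledge 12 mm high, 150 mm deep. Origin: centre of its underside; a parcel on it rests 2 mm above that (14 mm above the table). x: its 134 mm length, across the row, away from the robot; y: along the row, to the robot's left. Third from the left end.
- mark_d: One of four alike black rubber marks, 134 x 76 mm, in a straight row, 100 mm between centres, on a fixed aluminium ledge 12 mm high, 150 mm deep. Origin: centre of its underside; a parcel on it rests 2 mm above that (14 mm above the table). x: its 134 mm length, across the row, away from the robot; y: along the row, to the robot's left. The outermost mark at the robot's right (-y) end.
- high_stop: High end stop: fixed upright dark steel plate, 100 mm across the ledge, 6 mm thick along the row, 130 mm high. Origin: centre of its underside, on the row's line, 90 mm beyond the outermost mark's centre. At the row's other end, likewise, is the low end stop, a dark steel bar 22 mm high. Which end has which changes from start to start.

How it is judged (in metres and radians):
At the end, for the whole second after the job is handed in: From the high stop: tall, middle, low carton, flat packet, each resting on its mark (within 8 mm in height), centred within 13 mm, square within 0.3 rad, upright within 0.1 rad, at rest; top packet still in the chute, under 32 mm from its start (it drops 20 mm) and level within 0.2 rad (((horizontal distance between high_stop and mark_a below 0.2 m and horizontal distance between tall_carton and mark_a below 0.013 m and z of tall_carton in the frame of mark_a below 0.008 m and (angle between the x axis of tall_carton and the x axis of mark_a, either way round below 0.3 rad or angle between the x axis of tall_carton and the y axis of mark_a, either way round below 0.3 rad) and horizontal distance between middle_carton and mark_b below 0.013 m and z of middle_carton in the frame of mark_b below 0.008 m and (angle between the x axis of middle_carton and the x axis of mark_b, either way round below 0.3 rad or angle between the x axis of middle_carton and the y axis of mark_b, either way round below 0.3 rad) and horizontal distance between low_carton and mark_c below 0.013 m and z of low_carton in the frame of mark_c below 0.008 m and (angle between the x axis of low_carton and the x axis of mark_c, either way round below 0.3 rad or angle between the x axis of low_carton and the y axis of mark_c, either way round below 0.3 rad) and horizontal distance between bottom_packet and mark_d below 0.013 m and z of bottom_packet in the frame of mark_d below 0.008 m and (angle between the x axis of bottom_packet and the x axis of mark_d, either way round below 0.3 rad or angle between the x axis of bottom_packet and the y axis of mark_d, either way round below 0.3 rad)) or (horizontal distance between high_stop and mark_d below 0.2 m and horizontal distance between tall_carton and mark_d below 0.013 m and z of tall_carton in the frame of mark_d below 0.008 m and (angle between the x axis of tall_carton and the x axis of mark_d, either way round below 0.3 rad or angle between the x axis of tall_carton and the y axis of mark_d, either way round below 0.3 rad) and horizontal distance between middle_carton and mark_c below 0.013 m and z of middle_carton in the frame of mark_c below 0.008 m and (angle between the x axis of middle_carton and the x axis of mark_c, either way round below 0.3 rad or angle between the x axis of middle_carton and the y axis of mark_c, either way round below 0.3 rad) and horizontal distance between low_carton and mark_b below 0.013 m and z of low_carton in the frame of mark_b below 0.008 m and (angle between the x axis of low_carton and the x axis of mark_b, either way round below 0.3 rad or angle between the x axis of low_carton and the y axis of mark_b, either way round below 0.3 rad) and horizontal distance between bottom_packet and mark_a below 0.013 m and z of bottom_packet in the frame of mark_a below 0.008 m and (angle between the x axis of bottom_packet and the x axis of mark_a, either way round below 0.3 rad or angle between the x axis of bottom_packet and the y axis of mark_a, either way round below 0.3 rad))) and angle between each of tall_carton, middle_carton, low_carton, bottom_packet's own z axis and vertical below 0.1 rad and linear speed of each of tall_carton, middle_carton, low_carton, bottom_packet, top_packet below 0.02 m/s and distance of top_packet from where it was at the start of the episode below 0.032 m and angle between top_packet's own z axis and vertical below 0.2 rad); the robot touches nothing.
It fails at once if a carton is tipped over (more than 0.7 rad) (angle between any of tall_carton, middle_carton, low_carton's own z axis and vertical above 0.7 rad).
It fails at once if the packets above are pulled or lifted out of the chute (top packet more than 50 mm from its start) (distance of top_packet from where it was at the start of the episode above 0.05 m).
It also fails if it takes over 99 s, if anything falls off the work surface, if the arm or the gripper's body presses on something with over 40 N, if the wrist force passes 120 N, or if a joint passes its speed limit or range.

## Working session

There is one attempt and no reset: what is moved stays moved. The work goes in short steps, Python scripts to look and compute and a tool call to move; the robot and the scene stay as the last step left them, time stands still between calls to the robot, and variables do not carry over. Pictures are saved under pics/ and viewed, and the job is handed in when it is done.

Besides the shell and the picture viewer there is one more tool, called after "Call:" as name(argument=value, ...) on one line, values as JSON. carry_out: Moves the arm, as the interface text tells. Its arguments: {"type":"object","properties":{"steps":{"type":"array","items":{"type":"array","items":{"type":"array","items":{"type":"number"}}}},"fingers":{"type":"number"}},"required":["steps"]}

```bash
mkdir -p pics
cat > h.py <<'E'
import numpy as np, cv2
from station import sense, optics, ticket, r
def cam(n,save=None):
    c=optics.capture(n); im=c["image"]
    if save: cv2.imwrite('pics/'+save,im[:,:,::-1])
    h=im.shape[0]; f=h/2/np.tan(np.radians(c["fov_y"])/2)
    K=np.array([[f,0,c["cx"]],[0,f,c["cy"]],[0,0,1.]])
    return c,im,K
def ray(c,K,uv,z):
    R=cv2.Rodrigues(np.array(c["rvec"],float))[0];t=np.array(c["tvec"],float).ravel()
    o=-R.T@t
    out=[]
    for u,v in uv:
        d=R.T@np.linalg.inv(K)@np.array([u,v,1.]);out.append(o+d*(z-o[2])/d[2])
    return np.array(out)
def proj(c,K,P):
    return cv2.projectPoints(np.array(P,float),np.array(c["rvec"],float),np.array(c["tvec"],float),K,None)[0].reshape(-1,2)
E
python3 - <<'E'
from h import *
np.set_printoptions(suppress=True,precision=4)
for n in("top","side"):
    c,im,K=cam(n,n+'0.png'); R=cv2.Rodrigues(np.array(c["rvec"],float))[0]
    print(n,K[0,0],c["cx"],c["cy"],-R.T@np.ravel(c["tvec"]),R, [k for k in c])
print(sense())
E
```

```text
top 520.3270459316026 317.5447112094266 203.39135280781238 [ 0.2695 -0.0111  1.3129] [[ 0.0319 -0.9995 -0.0025]
 [-0.9765 -0.0306 -0.2132]
 [ 0.213   0.0092 -0.977 ]] ['image', 'fov_y', 'cx', 'cy', 'rvec', 'tvec']
side 433.0062977276954 318.0149099046259 198.37411906402372 [0.0154 0.472  0.5755] [[-0.6976 -0.7164  0.0031]
 [-0.4204  0.4059 -0.8115]
 [ 0.5801 -0.5675 -0.5843]] ['image', 'fov_y', 'cx', 'cy', 'rvec', 'tvec']
{'time_s': 0.1, 'joints': array([ 87.0086,  22.0851,   0.3876,  -0.023 , -68.4133, -14.8159]), 'joint_velocities': array([-0.0651,  0.005 ,  0.1128,  0.0632, -0.0225,  0.0069]), 'effort': array([  0.0008, -39.169 ,  18.7937,   4.2319,   0.0135,  -0.0001]), 'tcp_pos': array([0.191 , 0.5946, 0.2356]), 'ee_rot': array([[-0.306 , -0.0005,  0.952 ],
       [-0.952 , -0.0019, -0.306 ],
       [ 0.002 , -1.    ,  0.0001]]), 'wrist_force': array([-0.0202, -0.0732,  1.0348]), 'moment': array([0.0165, 0.0611, 0.0205]), 'gripper_width': 0.9995477666617371}
```

View pics/top0.png

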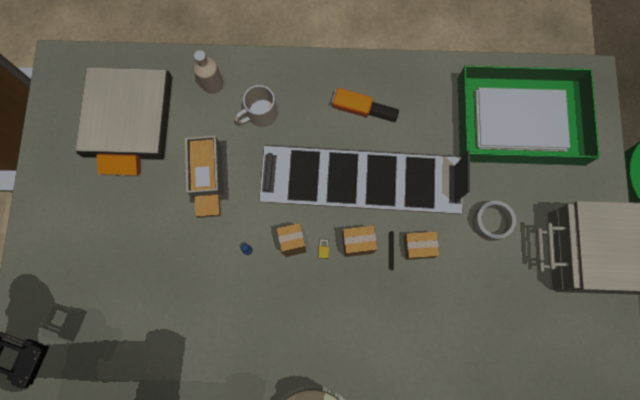

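View pics/side0.png

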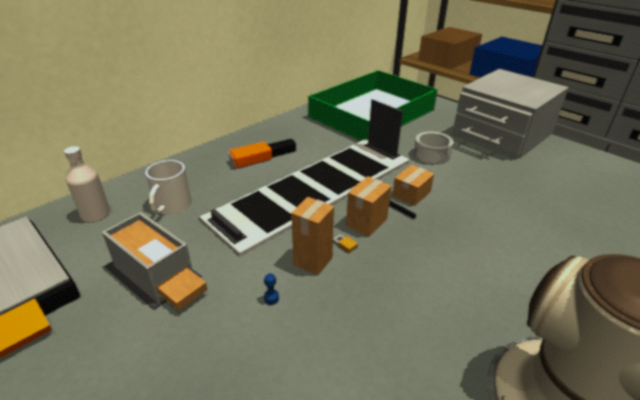

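Top view: the high plate is at the right end (460,178), so tall→d, middle→c, low→b, packet→a. Tall is at (290,238), middle at (360,240), low at (422,245), and the chute at (202,175) with its mouth towards the robot. Next I'll enlarge these areas.

Run:
```python
import cv2
im=cv2.imread('pics/top0.png')
def crop(n,x,y,w,h,s):
    c=cv2.resize(im[y:y+h,x:x+w],None,fx=s,fy=s,interpolation=cv2.INTER_CUBIC)
    for i in range(0,w,10): cv2.putText(c,str(x+i),(i*s,8),0,.3,(0,255,255),1);cv2.line(c,(i*s,10),(i*s,14),(0,255,255),1)
    for i in range(10,h,10): cv2.putText(c,str(y+i),(0,i*s),0,.3,(0,255,255),1)
    cv2.imwrite('pics/'+n,c)
crop('c1.png',270,215,100,50,8)
crop('c2.png',340,215,100,50,8)
crop('c3.png',180,130,60,90,6)
crop('c4.png',255,140,110,75,7)
crop('c5.png',360,140,114,80,7)
```

```text
(no output)
```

View pics/c1.png

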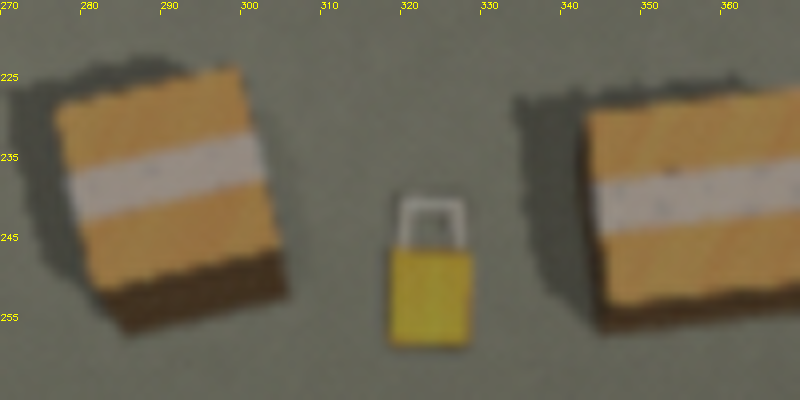

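View pics/c2.png

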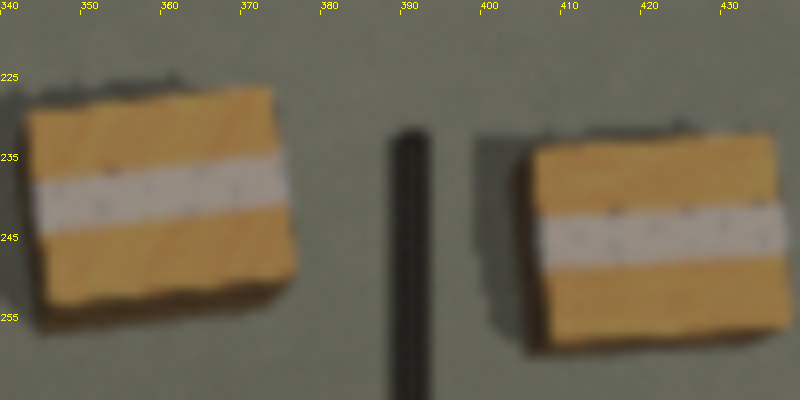

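View pics/c3.png

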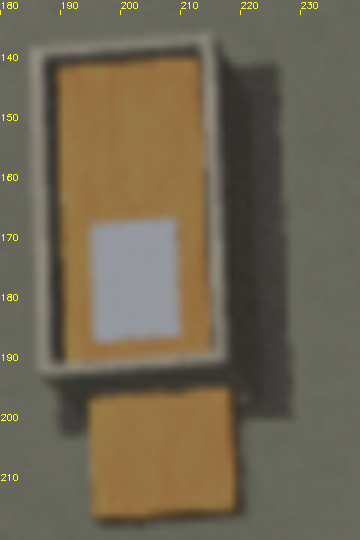

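View pics/c4.png

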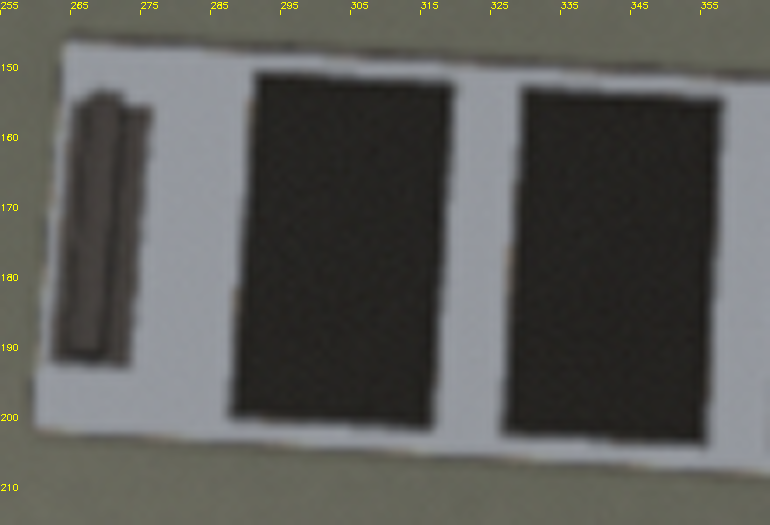

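View pics/c5.png

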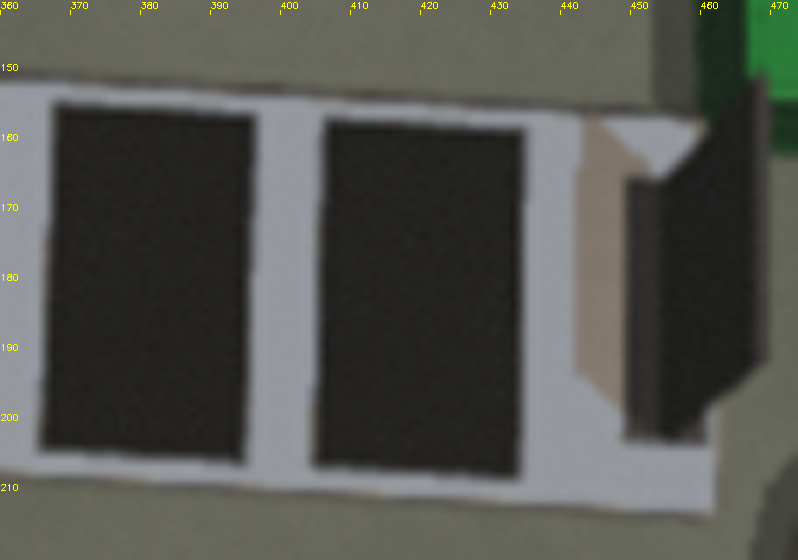

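```bash
cat > m.py <<'E'
from h import *
np.set_printoptions(suppress=True,precision=4)
c,im,K=cam('top')
def px(l,x,y,s): return [((u+.5)/s-.5+x,(v+.5)/s-.5+y) for u,v in l]
def box(n,uv,z):
    P=ray(c,K,uv,z)[:,:2]; TL,TR,BR,BL=P
    ye=((TL-TR)+(BL-BR))/2; xe=((TL-BL)+(TR-BR))/2
    print(n,'c',P.mean(0),'ylen',np.linalg.norm(ye),'xlen',np.linalg.norm(xe),'yaw(x-dir)',np.degrees(np.arctan2(xe[1],xe[0])),'yaw(y)',np.degrees(np.arctan2(-ye[0],ye[1])))
box('tall',px([(57,105),(237,68),(280,250),(98,290)],270,215,8),.125)
box('mid',px([(28,112),(270,88),(296,278),(48,304)],340,215,8),.088)
box('low',px([(534,150),(773,135),(790,328),(550,345)],340,215,8),.052)
box('a',px([(257,73),(455,84),(433,430),(230,416)],255,140,7),.014)
box('b',px([(523,88),(722,98),(706,444),(503,433)],255,140,7),.014)
box('c',px([(55,102),(256,115),(245,463),(40,450)],360,140,7),.014)
box('d',px([(324,120),(525,129),(520,478),(313,465)],360,140,7),.014)
box('packetend',px([(89,400),(232,388),(235,510),(94,518)],180,130,6),.034)
box('toppk',px([(60,68),(198,58),(211,355),(67,362)],180,130,6),.074)
box('chute',px([(33,45),(212,35),(226,358),(39,375)],180,130,6),.085)
E
python3 m.py
```

```text
tall c [0.4478 0.0598] ylen 0.05321430071596634 xlen 0.05485460371797104 yaw(x-dir) 15.207136988274803 yaw(y) 13.946842473061741
mid c [ 0.4534 -0.1021] ylen 0.07318420355163288 xlen 0.05745096447651343 yaw(x-dir) 7.661347822514653 yaw(y) 7.670988206117673
low c [ 0.4501 -0.2576] ylen 0.07329788863240076 xlen 0.059518789685193044 yaw(x-dir) 4.210777852693435 yaw(y) 5.6421541586440105
a c [0.6264 0.0394] ylen 0.07424851998412638 xlen 0.13206249284722893 yaw(x-dir) -1.7784840568804128 yaw(y) -1.8967520922889554
b c [ 0.6237 -0.0603] ylen 0.0742255967574324 xlen 0.13215990553531945 yaw(x-dir) -1.6324438004147022 yaw(y) -1.3053818466992468
c c [ 0.6205 -0.1601] ylen 0.07482753247333312 xlen 0.13283437026377246 yaw(x-dir) -1.7238560159851908 yaw(y) -2.006817613213043
d c [ 0.6177 -0.26  ] ylen 0.07499843417467707 xlen 0.1321958976278492 yaw(x-dir) -1.8437232174554312 yaw(y) -1.3953019583747677
packetend c [0.5349 0.2796] ylen 0.05951896711132206 xlen 0.05160705387731351 yaw(x-dir) 6.285982179205428 yaw(y) 5.934501590453519
toppk c [0.6294 0.2903] ylen 0.05821575394830951 xlen 0.12743631559193966 yaw(x-dir) 6.396644974471321 yaw(y) 5.397406289442744
chute c [0.6295 0.2905] ylen 0.07494608772709578 xlen 0.13967827345741193 yaw(x-dir) 6.250315078205776 yaw(y) 6.165244588522371
```

Run:
```python
import cv2
im=cv2.imread('pics/top0.png')
cv2.imwrite('pics/g.png',cv2.resize(im[290:400,0:130],None,fx=5,fy=5,interpolation=cv2.INTER_CUBIC))
from h import *
c,im,K=cam('top')
print(ray(c,K,[(246,248),(323,250),(391,250),(258,105),(245,118),(495,220),(205,75)],0.0).round(3))
print(ray(c,K,[(20,360)],.28))
from station import r; print([a for a in dir(r) if a[0]!='_'])
```

```text
[[ 0.434  0.179  0.   ]
 [ 0.435 -0.016  0.   ]
 [ 0.441 -0.188  0.   ]
 [ 0.822  0.17   0.   ]
 [ 0.784  0.203  0.   ]
 [ 0.526 -0.455  0.   ]
 [ 0.905  0.32   0.   ]]
[[0.17103818 0.55671725 0.28      ]]
['PlanningError', 'tcp_to_tips']
```

View pics/g.png

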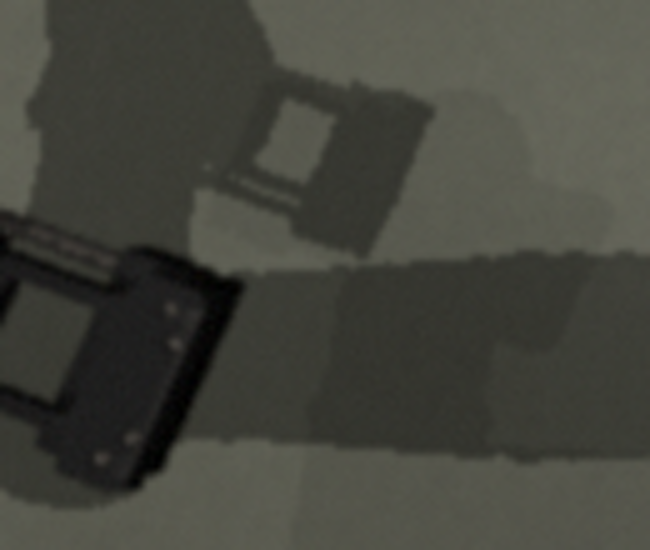

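Run:
```python
from h import *
c,im,K=cam('top'); s=sense(); R=s['ee_rot'];p=s['tcp_pos']
for q in ([0,0,0],[0,.014,0],[.05,0,0],[-.05,0,0],[0,-.06,0],[0,-.15,0],[0,0,.05]):
    print(q,proj(c,K,[p+R@np.array(q)]).round(1), ((proj(c,K,[p+R@np.array(q)])-[0,290])*5).round())
```

```text
[0, 0, 0] [[ 14.9 347.2]] [[ 75. 286.]]
[0, 0.014, 0] [[ 18.9 346.8]] [[ 94. 284.]]
[0.05, 0, 0] [[ 37.5 355.9]] [[187. 330.]]
[-0.05, 0, 0] [[ -7.4 338.5]] [[-37. 243.]]
[0, -0.06, 0] [[ -3.2 349. ]] [[-16. 295.]]
[0, -0.15, 0] [[-35.  352.1]] [[-175.  311.]]
[0, 0, 0.05] [[ 26.1 323. ]] [[131. 165.]]
```

Call:
carry_out(steps=[[[33.5,-31.6,-8.5,0,0,0.419],[33.5,-31.6,-8.5,0,0,0.419],[33.5,-31.6,-8.5,0,0,0.419],[33.5,-31.6,-8.5,0,0,0.419],[33.5,-31.6,-8.5,0,0,0.419],[33.5,-31.6,-8.5,0,0,0.419],[33.5,-31.6,-8.5,0,0,0.419],[33.5,-31.6,-8.5,0,0,0.419],[33.5,-31.6,-8.5,0,0,0.419],[33.5,-31.6,-8.5,0,0,0.419],[33.5,-31.6,-8.5,0,0,0.419],[33.5,-31.6,-8.5,0,0,0.419]]], fingers=0)

```text
time_s: 1.75
tcp_pos: [0.5256, 0.28, 0.152]
ee_rot: [[0.11, 0.0, 0.994], [-0.994, 0.0, 0.11], [-0.0, -1.0, 0.001]]
wrist_force: [-0.0, -0.0, 0.7]
gripper_width: 0.998
```

Call:
carry_out(steps=[[[0,-0.1,-4,0,0,0],[0,-0.1,-7,0,0,0],[0,-0.1,-10,0,0,0],[0,-0.1,-11.2,0,0,0],[0,-0.1,-11.8,0,0,0],[0,-0.1,-11.8,0,0,0],[0,-0.1,-11.8,0,0,0]]], fingers=0)

```text
time_s: 2.62
tcp_pos: [0.5267, 0.2786, 0.0347]
ee_rot: [[0.108, 0.002, 0.994], [-0.994, 0.001, 0.108], [-0.001, -1.0, 0.002]]
wrist_force: [0.3, -0.8, 0.4]
gripper_width: 0.997
```

Run:
```python
from h import *
c,im,K=cam('side','s1.png')
cv2.imwrite('pics/s1c.png',cv2.resize(im[200:330,80:240,::-1],None,fx=5,fy=4.5))
```

```text
(no output)
```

View pics/s1c.png

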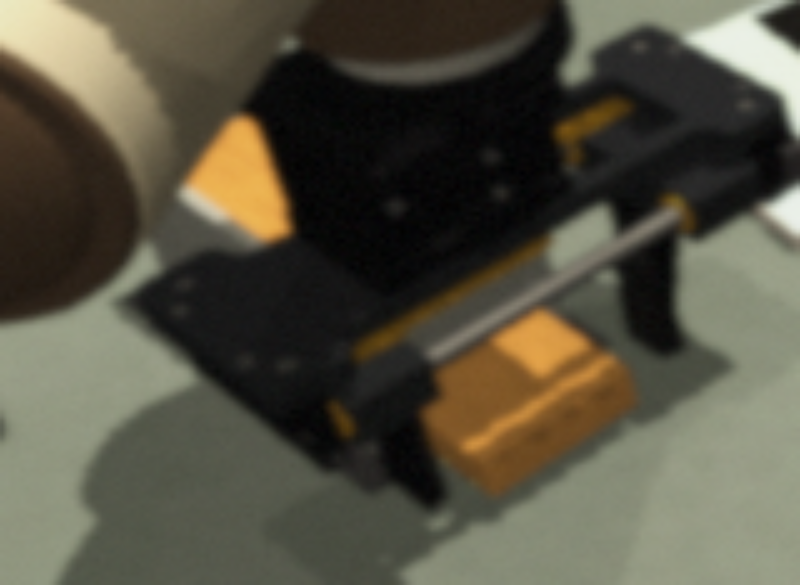

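The fingers straddle the packet, one on each side, and the body is clear of the chute. Closing now.

Call:
carry_out(steps=[[[0,0,0,0,0,0],[0,0,0,0,0,0],[0,0,0,0,0,0],[0,0,0,0,0,0],[0,0,0,0,0,0],[0,0,0,0,0,0]]], fingers=255)

```text
time_s: 3.42
tcp_pos: [0.5261, 0.2782, 0.0336]
ee_rot: [[0.108, 0.0, 0.994], [-0.994, 0.0, 0.108], [-0.0, -1.0, 0.0]]
wrist_force: [-0.3, 1.5, 0.2]
gripper_width: 0.687
```

Call:
carry_out(steps=[[[-0.5,-0.05,0,0,0,0],[-1.49,-0.16,0,0,0,0],[-2.49,-0.27,0,0,0,0],[-3.48,-0.38,0,0,0,0],[-4.48,-0.49,0,0,0,0],[-5.47,-0.59,0,0,0,0],[-6.46,-0.7,0,0,0,0],[-7.46,-0.81,0,0,0,0],[-8.45,-0.92,0,0,0,0],[-9.45,-1.03,0,0,0,0],[-10.4,-1.13,0,0,0,0],[-10.9,-1.19,0,0,0,0],[-10.9,-1.19,0,0,0,0]]])

```text
time_s: 5.05
tcp_pos: [0.4168, 0.2661, 0.0336]
ee_rot: [[0.108, -0.0, 0.994], [-0.994, -0.0, 0.108], [0.0, -1.0, -0.0]]
wrist_force: [-0.8, -0.6, -2.1]
gripper_width: 0.687
```

Run:
```python
from h import *
c,im,K=cam('side','s2.png')
c,im,K=cam('top','t2.png')
cv2.imwrite('pics/t2c.png',cv2.resize(im[130:270,150:300,::-1],None,fx=4,fy=4))
```

```text
(no output)
```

View pics/s2.png

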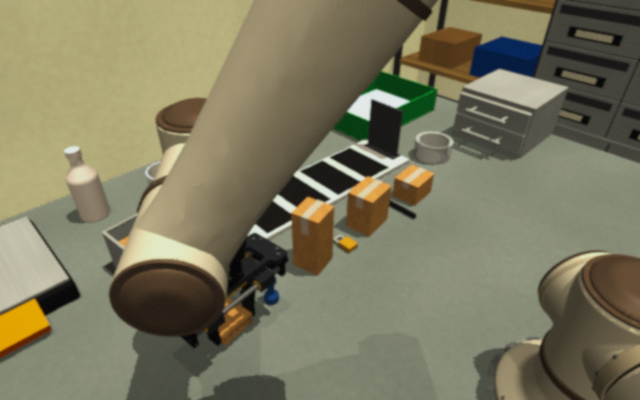

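View pics/t2c.png

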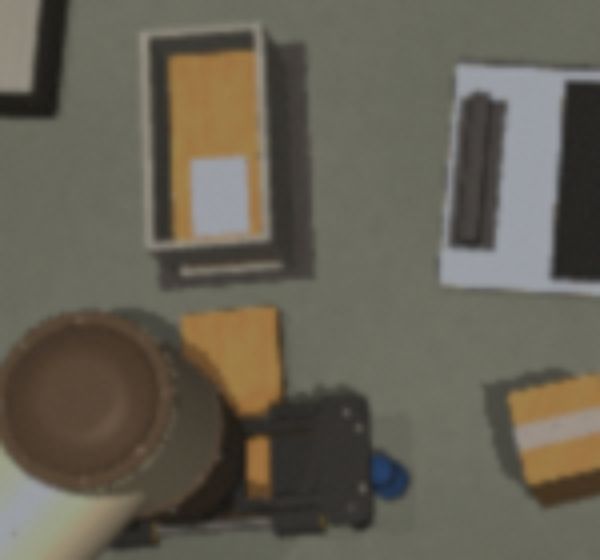

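The packet is out. The top packet still lies in the chute (crop 215,150), now lower. Lifting and carrying to mark a.

Call:
carry_out(steps=[[[0,0,3,0,0,0],[0,0,6,0,0,0],[0,0,8,0,0,0],[2,-3,8,0,0,-0.02],[5,-7,8,0,0,-0.06],[8,-11,8,0,0,-0.09],[11,-15.5,8,0,0,-0.12],[14,-19.5,8,0,0,-0.138],[15.6,-21.8,8,0,0,-0.138],[16.2,-22.5,8,0,0,-0.138],[16.2,-22.5,8,0,0,-0.138]]])

```text
time_s: 6.52
tcp_pos: [0.5791, 0.0409, 0.1132]
ee_rot: [[-0.031, -0.001, 1.0], [-1.0, 0.0, -0.031], [0.0, -1.0, -0.001]]
wrist_force: [-0.5, 0.9, -1.5]
gripper_width: 0.685
```

Run:
```python
from h import *
c,im,K=cam('side','s3.png')
c,im,K=cam('top','t3.png')
cv2.imwrite('pics/t3c.png',cv2.resize(im[130:230,240:370,::-1],None,fx=5,fy=5))
```

```text
(no output)
```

View pics/s3.png

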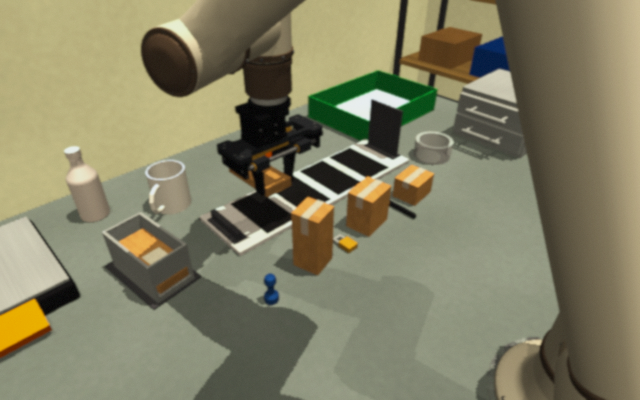

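View pics/t3c.png

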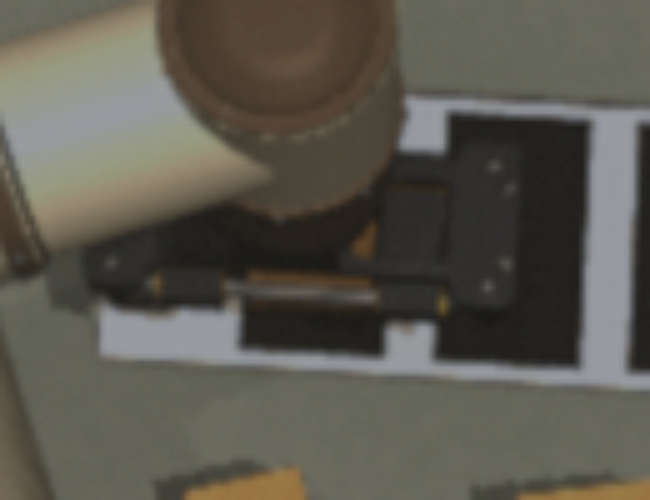

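Call:
carry_out(steps=[[[0,0,-3,0,0,0],[0,0,-5.5,0,0,0],[0,0,-7,0,0,0],[0,0,-7.5,0,0,0],[0,0,-7.8,0,0,0],[0,0,-7.95,0,0,0],[0,0,-7.95,0,0,0]]])

```text
time_s: 7.5
tcp_pos: [0.5794, 0.0412, 0.0346]
ee_rot: [[-0.03, 0.001, 1.0], [-1.0, 0.0, -0.03], [-0.0, -1.0, 0.001]]
wrist_force: [0.0, -0.3, -1.9]
gripper_width: 0.683
```

Call:
carry_out(steps=[[[-0.05,0,-0.1,0,0,0],[-0.05,0,-0.1,0,0,0],[-0.05,0,-0.1,0,0,0]]])

```text
time_s: 7.88
tcp_pos: [0.5791, 0.0412, 0.0336]
ee_rot: [[-0.03, 0.001, 1.0], [-1.0, 0.0, -0.03], [-0.0, -1.0, 0.001]]
wrist_force: [-0.7, -0.0, 1.5]
gripper_width: 0.687
```

Contact made (the force turned to +1.5 N). Opening part way, then lifting.

Call:
carry_out(steps=[[[0,0,0,0,0,0],[0,0,0,0,0,0],[0,0,0,0,0,0],[0,0,0,0,0,0],[0,0,1,0,0,0],[0,0,3,0,0,0],[0,0,6,0,0,0],[0,0,10,0,0,0],[0,0,12,0,0,0]]], fingers=0)

```text
time_s: 9.0
tcp_pos: [0.5797, 0.0414, 0.1564]
ee_rot: [[-0.029, 0.005, 1.0], [-1.0, 0.001, -0.029], [-0.001, -1.0, 0.005]]
wrist_force: [0.4, -0.1, -0.1]
gripper_width: 0.998
```

Call:
carry_out(steps=[[[-1,-3,0,0,0,-0.18],[-3,-8,0,0,0,-0.36],[-6,-14,0,0,0,-0.54],[-9,-20,0,0,0,-0.72],[-11,-25,0,0,0,-0.9],[-12.5,-28.5,0,0,0,-1.08],[-13,-29.9,0,0,0,-1.26],[-13,-29.9,0,0,0,-1.454],[-13,-29.9,0,0,0,-1.454],[-13,-29.9,0,0,0,-1.454],[-13,-29.9,0,0,0,-1.454]]])

```text
time_s: 10.38
tcp_pos: [0.4488, -0.2576, 0.1532]
ee_rot: [[-0.996, 0.0, 0.089], [-0.089, -0.0, -0.996], [-0.0, -1.0, 0.0]]
wrist_force: [-0.0, -0.4, 0.3]
gripper_width: 1.001
```

Run:
```python
from h import *
c,im,K=cam('side','s4.png')
cv2.imwrite('pics/s4c.png',cv2.resize(im[110:300,90:330,::-1],None,fx=3,fy=3))
c,im,K=cam('top','t4.png')
cv2.imwrite('pics/t4c.png',cv2.resize(im[140:215,255:365,::-1],None,fx=7,fy=7,interpolation=cv2.INTER_CUBIC))
```

```text
(no output)
```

View pics/s4c.png

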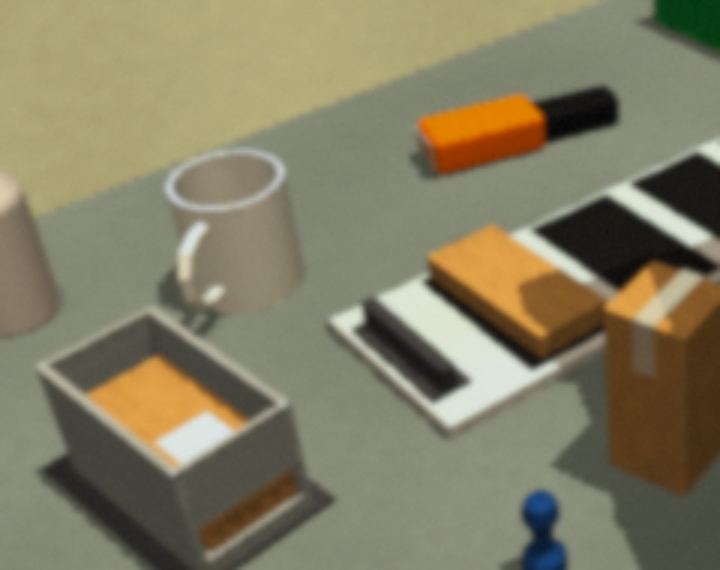

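View pics/t4c.png

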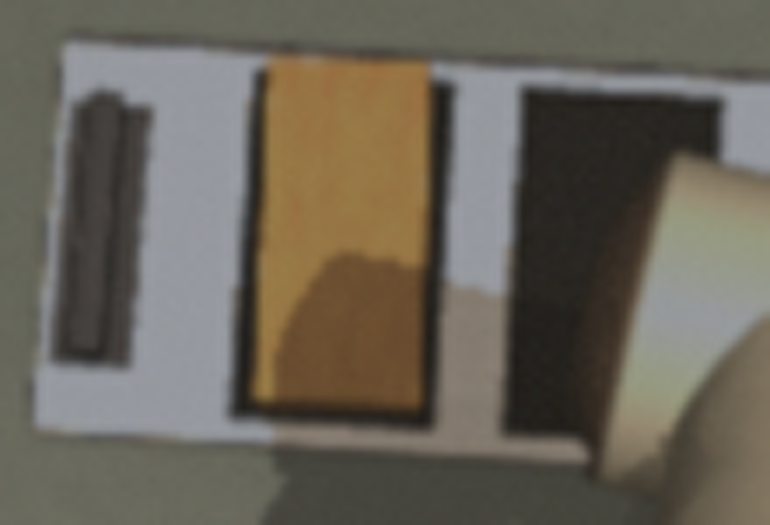

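```bash
cat > m2.py <<'E'
from m import *
print('---')
box('pkt',px([(267,55),(430,60),(424,412),(250,400)],255,140,7),.034)
E
python3 m2.py | tail -1
```

```text
pkt c [0.628  0.0392] ylen 0.061446308533640956 xlen 0.13162978782832727 yaw(x-dir) 0.33000493385404517 yaw(y) -1.181336944474103
```

Call:
carry_out(steps=[[[0.1,0,-4,0,0,0],[0.1,0,-8,0,0,0],[0.1,0,-10.5,0,0,0],[0.1,0,-11.6,0,0,0],[0.1,0,-12.1,0,0,0],[0.1,0,-12.1,0,0,0]]])

```text
time_s: 11.28
tcp_pos: [0.4501, -0.258, 0.0326]
ee_rot: [[-0.996, 0.001, 0.087], [-0.087, -0.0, -0.996], [-0.001, -1.0, 0.0]]
wrist_force: [-0.3, -0.5, -0.1]
gripper_width: 1.002
```

Call:
carry_out(steps=[[[0,0,0,0,0,0],[0,0,0,0,0,0],[0,0,0,0,0,0],[0,0,0,0,0,0],[0,0,0,0,0,0],[0,0,0,0,0,0]]], fingers=255)

```text
time_s: 12.02
tcp_pos: [0.4501, -0.258, 0.0324]
ee_rot: [[-0.996, 0.001, 0.087], [-0.087, -0.0, -0.996], [-0.001, -1.0, 0.0]]
wrist_force: [-0.4, 0.5, 3.3]
gripper_width: 0.688
```

Call:
carry_out(steps=[[[0,0,2,0,0,0],[0,0,6,0,0,0],[0,0,10,0,0,0],[2,2.5,10,0,0,-0.03],[5,6,10,0,0,-0.06],[9,10,10,0,0,-0.09],[13,15,10,0,0,-0.117],[16,18.5,10,0,0,-0.117],[17.3,19.7,9,0,0,-0.117],[17.4,19.8,6,0,0,-0.117],[17.4,19.8,4,0,0,-0.117],[17.4,19.8,3,0,0,-0.117],[17.4,19.8,2.5,0,0,-0.117]]])

```text
time_s: 13.65
tcp_pos: [0.6229, -0.0604, 0.0561]
ee_rot: [[-1.0, -0.002, -0.031], [0.031, -0.0, -1.0], [0.002, -1.0, 0.0]]
wrist_force: [-1.0, 0.1, -2.4]
gripper_width: 0.687
```

Call:
carry_out(steps=[[[0.05,0,-0.4,0,0,0],[0.05,0,-0.8,0,0,0],[0.05,0,-1.05,0,0,0],[0.05,0,-1.05,0,0,0],[0.05,0,-1.05,0,0,0]]])

```text
time_s: 14.28
tcp_pos: [0.6242, -0.0598, 0.0468]
ee_rot: [[-1.0, 0.0, -0.03], [0.03, 0.0, -1.0], [-0.0, -1.0, -0.0]]
wrist_force: [0.1, 0.4, -3.0]
gripper_width: 0.683
```

Call:
carry_out(steps=[[[0,0,-0.1,0,0,0],[0,0,-0.1,0,0,0],[0,0,-0.1,0,0,0]]])

```text
time_s: 14.65
tcp_pos: [0.6243, -0.0598, 0.0465]
ee_rot: [[-1.0, 0.001, -0.03], [0.03, -0.0, -1.0], [-0.001, -1.0, 0.0]]
wrist_force: [-3.5, 1.1, 5.2]
gripper_width: 0.685
```

Call:
carry_out(steps=[[[0,0,0,0,0,0],[0,0,0,0,0,0],[0,0,0,0,0,0],[0,0,0,0,0,0],[0,0,1,0,0,0],[0,0,4,0,0,0],[0,0,9,0,0,0],[0,0,13,0,0,0],[0,0,13,0,0,0]]], fingers=0)

```text
time_s: 15.78
tcp_pos: [0.6265, -0.0598, 0.1809]
ee_rot: [[-1.0, 0.01, -0.029], [0.029, 0.001, -1.0], [-0.01, -1.0, -0.001]]
wrist_force: [-0.9, 0.1, -0.9]
gripper_width: 0.996
```

Call:
carry_out(steps=[[[-4,-1,0,0,0,0.06],[-9,-2,0,0,0,0.12],[-14,-3,0,0,0,0.164],[-17.1,-4.2,0,0,0,0.164],[-17.1,-4.2,0,0,0,0.164],[-17.1,-4.2,0,0,0,0.164],[-17.1,-4.2,0,0,0,0.164]]])

```text
time_s: 16.65
tcp_pos: [0.454, -0.1016, 0.1754]
ee_rot: [[-0.991, 0.0, 0.134], [-0.134, -0.0, -0.991], [-0.0, -1.0, 0.0]]
wrist_force: [-0.8, 0.5, -0.2]
gripper_width: 0.999
```

Run:
```python
from h import *
c,im,K=cam('top','t5.png')
cv2.imwrite('pics/t5c.png',cv2.resize(im[140:260,255:415,::-1],None,fx=5,fy=5,interpolation=cv2.INTER_CUBIC))
```

```text
(no output)
```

View pics/t5c.png

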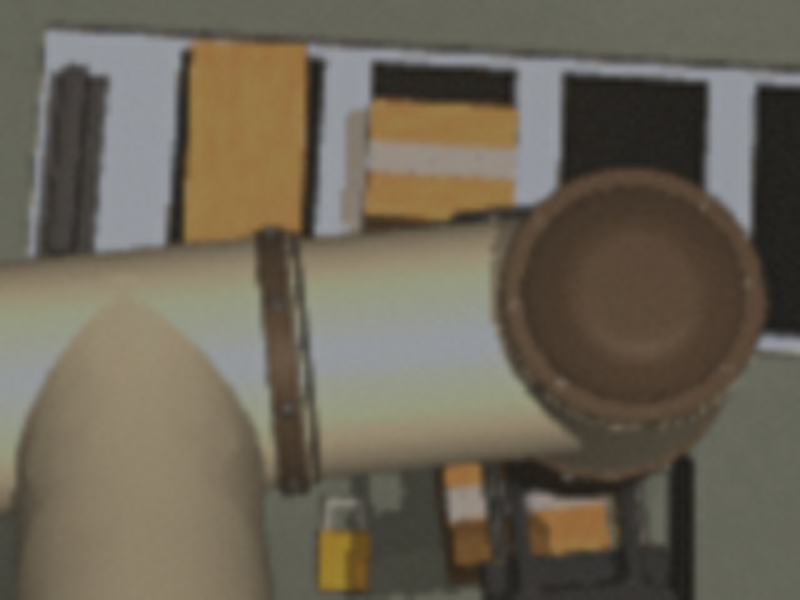

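Run:
```python
from h import *
c,im,K=cam('side','s5.png')
```

```text
(no output)
```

View pics/s5.png

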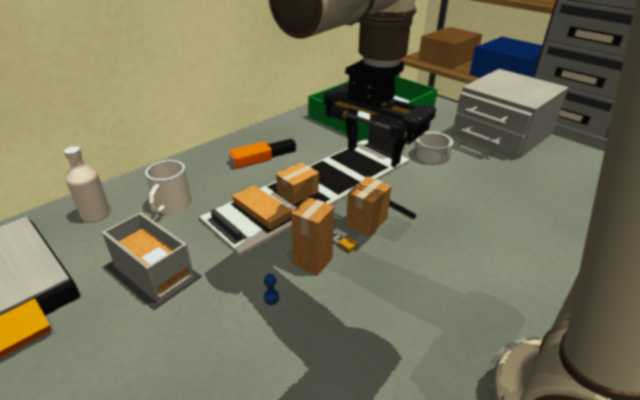

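Call:
carry_out(steps=[[[0,-0.05,-4,0,0,0],[0,-0.05,-8,0,0,0],[0,-0.05,-10.5,0,0,0],[0,-0.05,-11.5,0,0,0],[0,-0.05,-11.5,0,0,0],[0,-0.05,-11.5,0,0,0]]])

```text
time_s: 17.5
tcp_pos: [0.4541, -0.1023, 0.0615]
ee_rot: [[-0.991, 0.002, 0.134], [-0.134, 0.0, -0.991], [-0.002, -1.0, 0.0]]
wrist_force: [-0.3, -0.9, -0.7]
gripper_width: 1.002
```

Call:
carry_out(steps=[[[0,0,0,0,0,0],[0,0,0,0,0,0],[0,0,0,0,0,0],[0,0,0,0,0,0],[0,0,0,0,0,0],[0,0,0,0,0,0]]], fingers=255)

```text
time_s: 18.25
tcp_pos: [0.4536, -0.1023, 0.0608]
ee_rot: [[-0.991, 0.001, 0.134], [-0.134, -0.0, -0.991], [-0.001, -1.0, 0.0]]
wrist_force: [0.5, 0.1, 1.9]
gripper_width: 0.663
```

Call:
carry_out(steps=[[[0,0,2,0,0,0],[0,0,6,0,0,0],[0,0,9,0,0,0],[2,-1,9,0,0,-0.03],[6,-2,9,0,0,-0.08],[10,-3.5,9,0,0,-0.12],[14,-5,9,0,0,-0.164],[16,-5.6,9,0,0,-0.164],[16.7,-5.8,8,0,0,-0.164],[16.7,-5.8,5,0,0,-0.164],[16.7,-5.8,3,0,0,-0.164],[16.7,-5.8,2.2,0,0,-0.164],[16.7,-5.8,1.7,0,0,-0.164],[16.7,-5.8,1.4,0,0,-0.164],[16.7,-5.8,1.3,0,0,-0.164],[16.7,-5.8,1.3,0,0,-0.164]]])

```text
time_s: 20.25
tcp_pos: [0.6204, -0.1603, 0.0748]
ee_rot: [[-1.0, 0.001, -0.03], [0.03, -0.0, -1.0], [-0.001, -1.0, 0.0]]
wrist_force: [-2.1, 1.9, 4.3]
gripper_width: 0.663
```

Call:
carry_out(steps=[[[0,0,0,0,0,0],[0,0,0,0,0,0],[0,0,0,0,0,0],[0,0,0,0,0,0],[0,0,1,0,0,0],[0,0,4,0,0,0],[0,0,9,0,0,0],[0,0,14,0,0,0],[0,0,14,0,0,0],[0,0,14,0,0,0]]], fingers=0)

```text
time_s: 21.5
tcp_pos: [0.6197, -0.1602, 0.2138]
ee_rot: [[-1.0, 0.0, -0.03], [0.03, 0.001, -1.0], [-0.0, -1.0, -0.001]]
wrist_force: [-0.7, -0.4, -0.5]
gripper_width: 0.999
```

Call:
carry_out(steps=[[[-3,4,0,0,0,0.06],[-7,9,0,0,0,0.14],[-11,14,0,0,0,0.22],[-15,19,0,0,0,0.284],[-17.2,22,0,0,0,0.284],[-17.2,22,0,0,0,0.284],[-17.2,22,0,0,0,0.284],[-17.2,22,0,0,0,0.284]]])

```text
time_s: 22.5
tcp_pos: [0.4485, 0.0589, 0.213]
ee_rot: [[-0.968, -0.001, 0.25], [-0.25, -0.001, -0.968], [0.001, -1.0, 0.0]]
wrist_force: [0.7, 0.1, 0.9]
gripper_width: 0.999
```

Run:
```python
from h import *
c,im,K=cam('top','t6.png')
cv2.imwrite('pics/t6c.png',cv2.resize(im[140:260,255:415,::-1],None,fx=5,fy=5,interpolation=cv2.INTER_CUBIC))
c,im,K=cam('side','s6.png')
```

```text
(no output)
```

View pics/t6c.png

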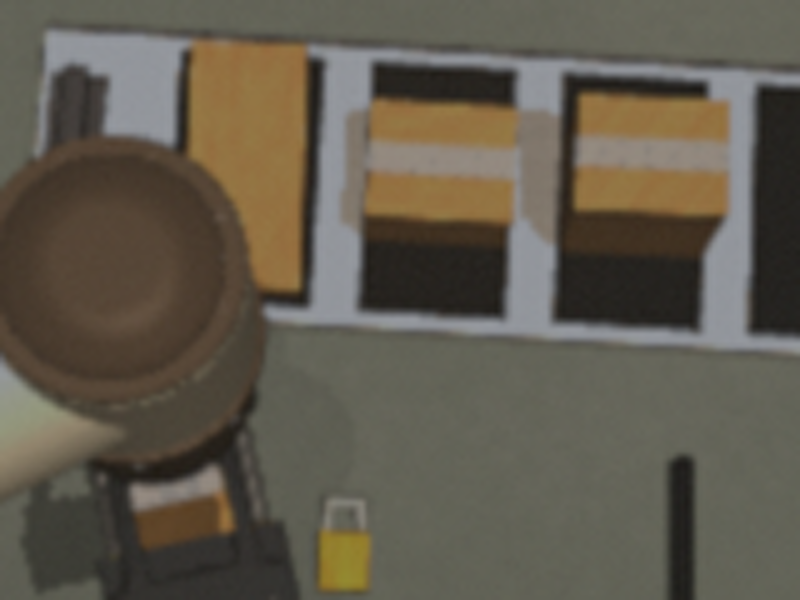

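View pics/s6.png

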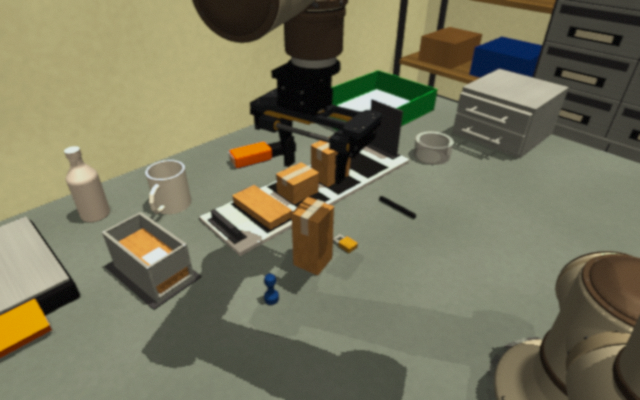

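Call:
carry_out(steps=[[[-0.05,0.1,-3,0,0,0],[-0.05,0.1,-7,0,0,0],[-0.05,0.1,-10.5,0,0,0],[-0.05,0.1,-11.8,0,0,0],[-0.05,0.1,-11.8,0,0,0],[-0.05,0.1,-11.8,0,0,0]]])

```text
time_s: 23.35
tcp_pos: [0.4487, 0.0609, 0.0967]
ee_rot: [[-0.968, 0.002, 0.251], [-0.251, 0.001, -0.968], [-0.003, -1.0, -0.0]]
wrist_force: [-0.2, 0.2, 0.4]
gripper_width: 1.003
```

Call:
carry_out(steps=[[[0,0,0,0,0,0],[0,0,0,0,0,0],[0,0,0,0,0,0],[0,0,0,0,0,0],[0,0,0,0,0,0],[0,0,0,0,0,0]]], fingers=255)

```text
time_s: 24.1
tcp_pos: [0.448, 0.0609, 0.0958]
ee_rot: [[-0.968, 0.001, 0.251], [-0.251, 0.0, -0.968], [-0.001, -1.0, -0.0]]
wrist_force: [1.4, -0.3, 1.6]
gripper_width: 0.633
```

Call:
carry_out(steps=[[[0,0,2,0,0,0],[0,0,6,0,0,0],[0,0,10,0,0,0],[0,-2,12,0,0,0],[0,-6,12,0,0,0],[0,-11,12,0,0,-0.05],[0,-16,12,0,0,-0.1],[0,-21,12,0,0,-0.15],[1,-26,12,0,0,-0.2],[4,-30,12,0,0,-0.25],[8,-32,12,0,0,-0.284],[12,-32,12,0,0,-0.284],[15,-32,12,0,0,-0.284],[16.6,-32,12,0,0,-0.284],[17,-32,12,0,0,-0.284],[17,-32,12,0,0,-0.284]]])

```text
time_s: 26.1
tcp_pos: [0.6167, -0.2591, 0.2144]
ee_rot: [[-1.0, -0.003, -0.03], [0.03, 0.001, -1.0], [0.003, -1.0, -0.001]]
wrist_force: [-0.4, 0.5, -2.9]
gripper_width: 0.632
```

Call:
carry_out(steps=[[[0.05,0,-2,0,0,0],[0.05,0,-5,0,0,0],[0.05,0,-8,0,0,0],[0.05,0,-9.3,0,0,0],[0.05,0,-10,0,0,0],[0.05,0,-10.3,0,0,0],[0.05,0,-10.55,0,0,0],[0.05,0,-10.65,0,0,0],[0.05,0,-10.65,0,0,0]]])

```text
time_s: 27.22
tcp_pos: [0.6184, -0.2595, 0.1098]
ee_rot: [[-1.0, 0.001, -0.03], [0.03, -0.0, -1.0], [-0.001, -1.0, 0.0]]
wrist_force: [0.2, -0.3, -1.3]
gripper_width: 0.628
```

Call:
carry_out(steps=[[[0,0,-0.1,0,0,0],[0,0,-0.1,0,0,0],[0,0,-0.1,0,0,0]]])

```text
time_s: 27.6
tcp_pos: [0.6185, -0.2595, 0.1098]
ee_rot: [[-1.0, 0.001, -0.029], [0.029, -0.001, -1.0], [-0.001, -1.0, 0.001]]
wrist_force: [-1.2, 1.5, 4.7]
gripper_width: 0.631
```

Call:
carry_out(steps=[[[0,0,0,0,0,0],[0,0,0,0,0,0],[0,0,0,0,0,0],[0,0,0,0,0,0],[0,0,1,0,0,0],[0,0,4,0,0,0],[0,0,8,0,0,0],[0,0,12,0,0,0],[0,0,14,0,0,0],[-4,0,14,0,0,0],[-9,-2,14,0,0,0],[-14,-6,14,0,0,0],[-19,-10,14,0,0,0],[-22,-12,14,0,0,0],[-22,-12,14,0,0,0],[-22,-12,14,0,0,0]]], fingers=0)

```text
time_s: 29.6
tcp_pos: [0.3986, -0.3794, 0.2487]
ee_rot: [[-1.0, 0.001, -0.03], [0.03, -0.001, -1.0], [-0.001, -1.0, 0.001]]
wrist_force: [0.6, 0.6, -0.4]
gripper_width: 0.999
```

Run:
```python
from h import *
c,im,K=cam('top','t7.png')
cv2.imwrite('pics/t7a.png',cv2.resize(im[140:215,255:365,::-1],None,fx=7,fy=7,interpolation=cv2.INTER_CUBIC))
cv2.imwrite('pics/t7b.png',cv2.resize(im[140:220,360:474,::-1],None,fx=7,fy=7,interpolation=cv2.INTER_CUBIC))
cv2.imwrite('pics/t7d.png',cv2.resize(im[130:220,180:240,::-1],None,fx=6,fy=6,interpolation=cv2.INTER_CUBIC))
c,im,K=cam('side','s7.png')
```

```text
(no output)
```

View pics/t7a.png

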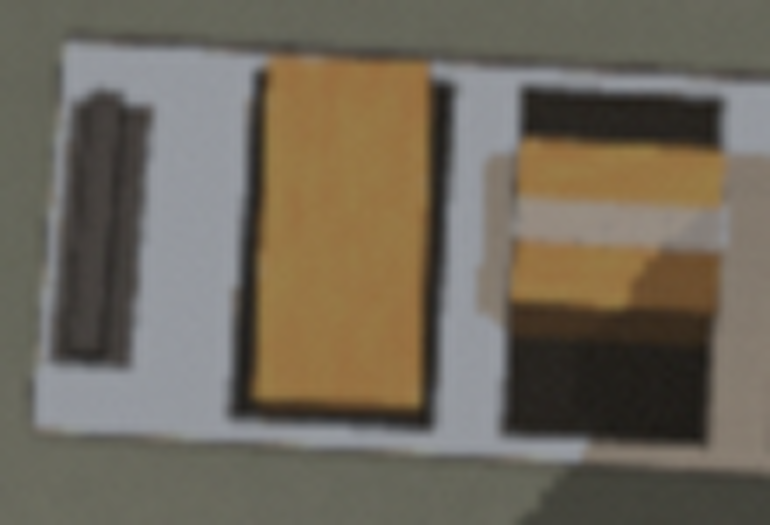

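View pics/t7b.png

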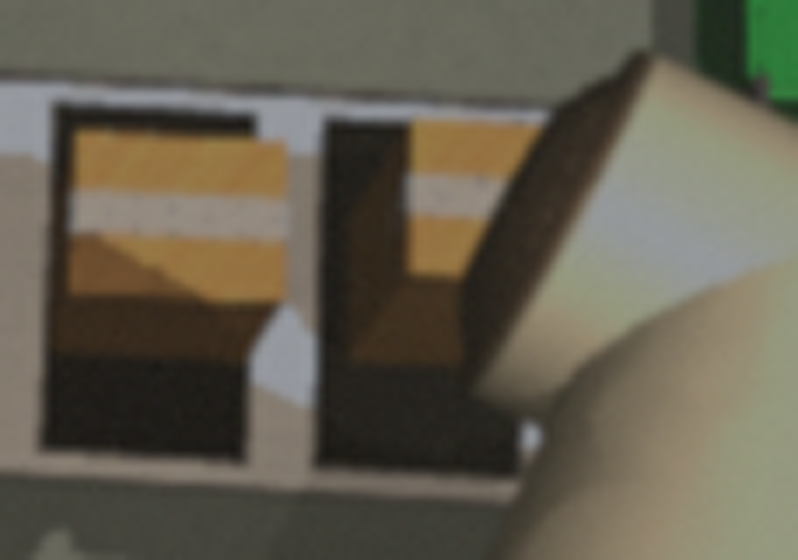

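View pics/s7.png

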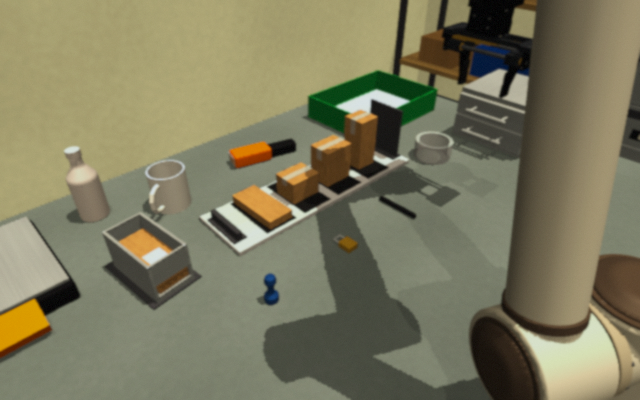

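View pics/t7d.png

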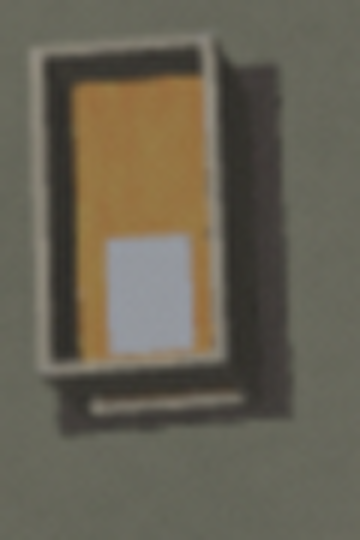

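```bash
cat > m3.py <<'E'
from m import *
print('---')
box('low/b',px([(522,138),(723,148),(718,310),(510,303)],255,140,7),.066)
box('mid/c',px([(75,130),(287,142),(284,302),(68,293)],360,140,7),.102)
P=ray(c,K,px([(411,120),(406,272)],360,140,7),.139); print('tall left edge',P,'centre',P.mean(0)+[-.0008,-.0275,0])
print(ray(c,K,px([(72,85),(202,75),(212,355),(80,360)],180,130,6),.054))
s=cv2.imread('pics/s7.png'); cv2.imwrite('pics/s7c.png',cv2.resize(s[90:240,190:420],None,fx=3.4,fy=3.4))
E
python3 m3.py | sed -n '/---/,$p'
```

```text
---
low/b c [ 0.6242 -0.0597] ylen 0.07263829400555098 xlen 0.06033211559291086 yaw(x-dir) -1.631808753730911 yaw(y) -0.6879255216408792
mid/c c [ 0.6199 -0.16  ] ylen 0.07378254956470102 xlen 0.057907537336988495 yaw(x-dir) -1.4591979545931881 yaw(y) -1.1378591105525313
tall left edge [[ 0.6453 -0.2335  0.139 ]
 [ 0.5924 -0.2313  0.139 ]] centre [ 0.618  -0.2599  0.139 ]
[[0.689  0.3257 0.054 ]
 [0.6952 0.271  0.054 ]
 [0.5733 0.2577 0.054 ]
 [0.5695 0.3124 0.054 ]]
```

View pics/s7c.png

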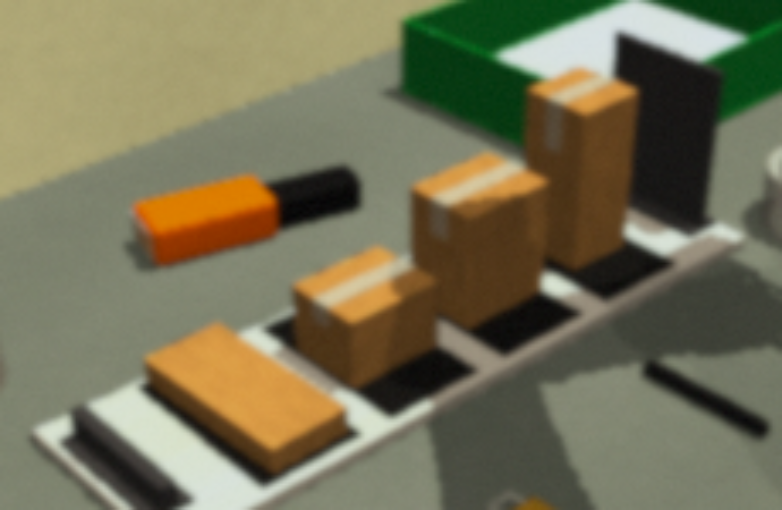

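```bash
python3 -c "
from h import *
print(ticket.finish_job())"
```

```text
the job is handed in; nothing more can be done
None
```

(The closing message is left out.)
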